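# Prise open the stone box and hold up its tray

### The job

Use the red-handled prising tool, not the fingers, to lever up the tight steel lid of the wooden stone box and push it over until it leans well back past upright, then lay the tool down flat on the bench beside the box. Lift the stone tray by its green grip straight up out of the box, keeping it level with all three stones in it, and finish while still holding it steady and level in the air over the box, its underside at least 6 cm above the box's rim. Leave the mallet, the bottle and the ring mandrel where they are.

Things in the scene. Friction and masses are not known exactly. Their poses are not given: they have to be found in the camera images.
- box: dark wooden box fixed to the bench, open-topped under its lid, outside 120 (its x) x 150 (its y) x 80 mm high, walls and floor 6 mm thick. Origin: centre of its underside, on the bench; z up; -x is its front, roughly towards the robot; the hinge is along its far (+x) top edge.
- lid (a joint): steel lid of the box, a flat plate 134 (x) x 150 (y) x 5 mm, 120 g; value in rad, 0 = shut flat on the rim, grows as its front edge rises, 1.57 = upright, stop at 1.9 (leaning back). The hinge is stiff with dry friction of 0.13 N m: about 1.5 N up at the lip moves it, and it stays where it is left.
- lid_hinge (a point): point on the hinge axis, at the middle of the box's far top edge: box frame (60, 0, 80) mm; the axis is parallel to the box's y
- lid_lip (a point): middle of the underside of the lid's front edge; shut, the lid overhangs the box's front wall by 14 mm along its whole width, its underside 80 mm above the bench; 134 mm from the hinge
- pry: prising tool lying on the bench, about 80 g: red handle 100 long x 16 wide x 22 mm high with flat sides, flat steel blade 70 long x 14 wide x 4 mm thick at half the handle's height. Origin: underside of the handle's front end (where the blade starts); +x along the blade towards its tip, z up
- pry_grip (a point): place to grip the handle: 25 mm behind its front end, at half its height (11 mm above its underside)
- pry_tip (a point): blade tip, 95 mm ahead of pry_grip along the tool's x, at mid thickness of the blade
- tray: loose aluminium stone tray inside the box, about 220 g, 98 (x) x 126 (y) x 18 mm high with 3 mm floor and walls; resting on the box floor (origin 6 mm above the bench) with some play. Origin: centre of its underside, z up. An upright green grip stands in its middle: 34 mm along the tray's x, 12 mm wide in the tray's y, its top 63 mm above the tray's underside
- tray_grip (a point): point in the green grip on its centre line, 52 mm above the tray's underside, 11 mm below the grip's top; close the fingers along the tray's y
- turquoise: blue-green domed stone lying in the tray, diameter 22 mm, 9 mm high; origin: centre of its flat underside
- amber: orange domed stone in the tray, same size; origin: centre of its flat underside
- amethyst: purple domed stone in the tray, same size; origin: centre of its flat underside
- mallet: bystander: mallet lying on the bench, yellow head 75 mm wide, 32 mm high, wooden handle 170 mm long towards its -x; origin: underside, near the middle of its length
- bottle: bystander: yellow bottle with black cap, diameter 52 mm, 110 mm high, standing; origin: centre of its underside
- mandrel: bystander: steel ring mandrel, standing cone on a foot of diameter 70 mm, 150 mm high; origin: centre of its underside
Mind the look-alikes: they are no part of the job. Of the things like the pry, leave any that is white; of the rest the larger one is meant.

How it is judged (in metres and radians):
On the way, in this order (a step that is already met when the one before it is completed fails the run):
1. the lid is raised (more than 0.2 rad) by the tool (value of joint lid above 0.2 rad and contact force between pry and lid above 0.1 N), for 0.05 s.
2. the lid leans back past upright (more than 1.6 rad) (value of joint lid above 1.6 rad), for 0.2 s.
3. the tool lies flat on the bench, let go (height (world z) of each of pry_grip, pry_tip below 0.04 m and contact force between the fingers and pry below 0.2 N and linear speed of pry below 0.05 m/s), for 0.2 s.
4. the tray is held level over the box, clear of it (z of tray in the frame of box above 0.13 m and horizontal distance between tray and box below 0.1 m and angle between tray's own z axis and vertical below 0.12 rad and contact force between the fingers and tray above 1 N and contact force between tray and box below 0.1 N and contact force between tray and pry below 0.1 N), for 0.3 s.
At the end, for the whole second after the job is handed in: Tray in the fingers, within 100 mm of the box middle, underside > 130 mm above the bench, tilt < 0.12 rad, still, touching neither box, lid nor tool; stones in it; lid > 1.6 rad; tool let go, flat on the bench (< 40 mm), tip > 100 mm from the box middle; bystanders moved < 30 mm (all of step 4 and z of turquoise in the frame of tray between -0.005 and 0.018 m and horizontal distance between each of turquoise, amber, amethyst and tray below 0.082 m and z of amber in the frame of tray between -0.005 and 0.018 m and z of amethyst in the frame of tray between -0.005 and 0.018 m and height (world z) of each of pry_grip, pry_tip below 0.04 m and contact force between the fingers and pry below 0.2 N and linear speed of tray below 0.03 m/s and angular speed of tray below 0.15 rad/s and value of joint lid above 1.6 rad and horizontal distance between pry_tip and box above 0.1 m and distance of each of mallet, bottle, mandrel from where it was at the start of the episode below 0.03 m); the arm keeps its last pose, push and grip.
It fails at once if the fingers push on the lid (more than 1 N) (contact force between the fingers and lid above 1 N).
It fails at once if the tray is tipped by more than 0.3 rad (angle between tray's own z axis and vertical above 0.3 rad).
It fails at once if a bystander is shifted by more than 30 mm (distance of any of mallet, bottle, mandrel from where it was at the start of the episode above 0.03 m).
It also fails if it takes over 61 s, if anything falls off the work surface, if the arm or the gripper's body presses on something with over 40 N, if the wrist force passes 120 N, or if a joint passes its speed limit or range.

### The arm

A 7-joint arm with a two-finger parallel gripper is mounted at the origin on the work surface. World frame = base frame: x ahead of the robot, y to its left, z up, the work surface at z = 0. Lengths are in mm, angles in rad, forces in N, time in s.
With the tool pointing down it reaches from about 400 to 900 mm from the base axis. Payload 5.5 kg.
Tool frame: the origin (TCP) lies on the centre line of the jaws, within the pads' length; the fingertips stand 25 mm ahead of it and the grasp point (between the pads) lies 6 mm ahead of it (ctrl.finger_overhang is the distance from the TCP to the fingertips, in mm); z points along the fingers, y is the line along which they close (so a half turn about z gives the same grasp; the last joint's range is limited). The gripper opens to 92 mm and grips with 3 to 60 N. Pads are 19 mm wide; open, the fingers measure 130 mm over their backs; the gripper's body (75 mm by 190 mm) begins 47 mm behind the grasp point.
Start: joints at [-1.058, 0.501, -0.427, 1.55, 0.221, 1.138, -0.21], TCP at [160.649, 629.834, 251.729] pointing down, gripper open.
Joint ranges: [-2.88, 2.88], [-0.31, 2.03], [-1.54, 1.56], [0.2, 2.42], [-1.41, 4.55], [0.19, 2.02], [-2.57, 2.57]. Speed limits (rad/s): [2.57, 2.57, 3.14, 3.14, 3.14, 3.14, 3.14].

### API

Orientations are given as a unit quaternion [x, y, z, w].
In Python, from plant import ctrl, get_image, camera_info gives the robot as it stands. The module is installed in compiled form; this text tells all that it offers.
- The arm moves only by the tool servo_tool, never from a script. Its argument "rows" is a list of rows, each a list of 3 entries, a list of its own where there are three numbers: the opening, from 0 (shut) to 1 (fully open), then the shift along the tool's x, y, z in units of 40 mm (1.0 is 40 mm), then the turn about the tool's z in units of 2 pi rad (1.0 is 2 pi rad). In form: [[jaw, [dx, dy, dz], roll], ...]. A call has 1 to 8 rows; each row shifts and turns the commanded pose from where the row before left it, along the tool's axes as they then stand; what a row does not reach is not made up. A row lasts 1/10 s, in which the tool goes at most 50 mm and 8.59 degrees, less where a joint would pass 70% of its speed; a pose out of reach is approached as far as the arm can. A call with a number of a shift or a turn outside -1 to 1 is refused whole. A call with a gripper value outside its range is refused whole. The fingers move at their own pace and stop on an object; "force" is the grip in N (left out, the last holds). Time passes only in rows, so rows that do not move let the fingers close. It gives the time, the measured TCP pose, the force, the opening and the grip force at its end, in the units of the state.
- ctrl.observe(): the state, without advancing time (a new reading comes with each control period).
- get_image(name): name is "scene" or "top"; returns (picture, depth): 384x512x3 uint8, blue, green, red; 384x512 float32, mm along the optical axis (not along the pixel's ray), 0 where there is no reading.
- camera_info(name): a dict with "fx", "fy", "cx", "cy" (pixels), "origin" and "attitude" of the camera in the world. Camera axes: x right, y down, z forward; pixel columns grow to the right and rows downward; lengths in mm; the calibration is good to about 2 mm. A picture is of the moment at which its call begins. camera_info takes no time and is no camera call.
- ctrl.finish_job(): hands the job in; it is judged then, once.
The state is a dict: "time_s": time; "joint_positions": joint angles; "qvel": joint speeds; "joint_torque": joint torques, N m; "tool_pos": TCP position; "orientation": TCP orientation; "contact_force": force on the tool from outside, world axes, zero at the start; "ft_torque": the same for the moment, N m; "gripper_width": opening from 0.0 (shut) to 1.0 (fully open); "grasp_force": force on a finger pad.
Only numpy, scipy, OpenCV 4.12 (cv2) and the standard library are available. Lean on these libraries where they do the work, as an engineer would, in place of code of your own. Each camera call takes 0.05 s, during which the arm holds its last target. There are 200 camera calls.

## Working session

There is one attempt and no reset: what is moved stays moved. The work goes in short steps, Python scripts to look and compute and a tool call to move; the robot and the scene stay as the last step left them, time stands still between calls to the robot, and variables do not carry over. Pictures are saved under pics/ and viewed, at most 10 in all, crops included, and the job is handed in when it is done.

Besides the shell and the picture viewer there is one more tool, called as name(argument=value, ...), one argument or row to a line, values as JSON. servo_tool: Moves the arm, as the interface text tells. Its arguments: {"type":"object","properties":{"rows":{"type":"array"},"force":{"type":"number"}},"required":["rows"]}

```bash
mkdir -p pics; python3 - <<'E'
from plant import ctrl,get_image,camera_info
import cv2,numpy as np
for n in("scene","top"):
    p,d=get_image(n); cv2.imwrite(f"pics/{n}0.png",p); np.savez(f"pics/{n}0.npz",p=p,d=d); print(n,camera_info(n))
print(ctrl.observe())
E
```

```text
scene {'fx': 392.35123713685795, 'fy': 392.35123713685795, 'cx': 253.64383448359126, 'cy': 185.70989477163974, 'origin': array([1210.79685198, -202.70688239,  684.58109348]), 'attitude': array([ 0.7530059 ,  0.52051348, -0.22476854, -0.33395648])}
top {'fx': 389.95060990422303, 'fy': 389.95060990422303, 'cx': 251.35278533685056, 'cy': 187.70202668780905, 'origin': array([491.08278936,  64.19938052, 997.76537851]), 'attitude': array([ 0.71214095, -0.69837775,  0.05856649, -0.04115524])}
{'time_s': 0.1, 'joint_positions': array([-1.05780322,  0.501756  , -0.4267977 ,  1.5513357 ,  0.220826  ,
        1.13830485, -0.21028857]), 'qvel': array([ 1.67211448e-03, -1.02902639e-03,  5.84854839e-05, -1.42237497e-03,
       -7.56653201e-04,  9.30894536e-04, -3.60831836e-04]), 'joint_torque': array([-1.18030224e-02, -5.67875326e+01, -5.83887890e+00, -2.79915637e+01,
       -6.89850608e-02,  2.40602129e-02,  6.45262685e-05]), 'tool_pos': array([160.59082447, 629.24694269, 250.78403262]), 'orientation': array([ 1.24542209e-01,  9.92213926e-01, -8.64183272e-04, -1.25685326e-04]), 'contact_force': array([-0.06454689, -0.90610299, -0.90745767]), 'ft_torque': array([ 0.05578418,  0.01130641, -0.0023197 ]), 'grasp_force': 0.0, 'gripper_width': 0.9996210255133172}
```

View pics/scene0.png

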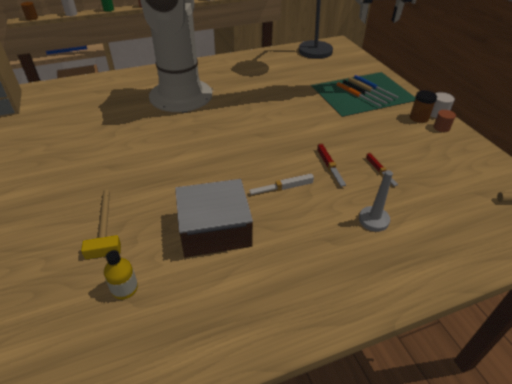

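View pics/top0.png

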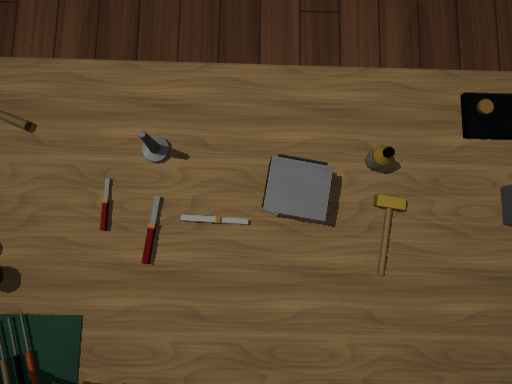

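The top view shows +x up and +y to the left. Candidates for the pry:
- large red at top (151,230), scene (330,165)
- small red at top (105,205), scene (380,168)
- white at top (215,219), scene (282,185)

White is ruled out, so I choose the larger red one at top (151,230). The box lid is at (299,188), the mallet at (390,220), the bottle at (381,157) and the mandrel at (155,148).

```bash
cat > h.py <<'E'
import cv2,numpy as np
from scipy.spatial.transform import Rotation as R
from plant import ctrl,get_image,camera_info
def ray(cam,uv,z):
    c=camera_info(cam); uv=np.atleast_2d(uv).astype(float)
    d=np.c_[(uv[:,0]-c['cx'])/c['fx'],(uv[:,1]-c['cy'])/c['fy'],np.ones(len(uv))]
    d=R.from_quat(c['attitude']).apply(d); o=c['origin']
    return o+d*((z-o[2])/d[:,2])[:,None]
def blobs(m,amin=30):
    cs,_=cv2.findContours(m.astype(np.uint8),cv2.RETR_EXTERNAL,cv2.CHAIN_APPROX_NONE)
    return sorted([c for c in cs if cv2.contourArea(c)>amin],key=cv2.contourArea,reverse=True)
def red(p):
    h=cv2.cvtColor(p,cv2.COLOR_BGR2HSV); return ((h[...,0]<6)|(h[...,0]>174))&(h[...,1]>150)&(h[...,2]>60)
def grey(p,v=70):
    h=cv2.cvtColor(p,cv2.COLOR_BGR2HSV); return (h[...,1]<50)&(h[...,2]>v)
def rect(cam,c,z):
    w=ray(cam,c.reshape(-1,2),z)[:,:2].astype(np.float32); return cv2.minAreaRect(w)
E
python3 - <<'E'
from h import *
for cam in("top","scene"):
    f=np.load(f"pics/{cam}0.npz");p,d=f['p'],f['d']
    for c in blobs(red(p)): 
        r=rect(cam,c,22); print(cam,'red',cv2.boundingRect(c),np.round(r[0],1),np.round(r[1],1),round(r[2],1))
    for c in blobs(grey(p)):
        if cam=='scene' and cv2.boundingRect(c)[1]<100: continue
        b=cv2.boundingRect(c)
        for z in(85,13): 
            r=rect(cam,c,z); print(cam,'grey',z,b,np.round(r[0],1),np.round(r[1],1),round(r[2],1))
p=np.load("pics/top0.npz")['p']
cv2.imwrite("pics/crop.png",cv2.resize(p[140:270,90:345],None,fx=3,fy=3,interpolation=cv2.INTER_CUBIC))
E
```

```text
top red (142, 228, 12, 36) [481.2 294.9] [14.2 85.9] 82.9
top red (100, 203, 7, 27) [551.4 407.5] [10.6 64.7] 89.4
top grey 85 (263, 156, 70, 65) [623.4 -67.8] [149.4 133. ] 81.1
top grey 13 (263, 156, 70, 65) [633.9 -78.2] [161.1 143.5] 81.1
top grey 85 (180, 214, 35, 9) [547.1 167.9] [79.5 14.2] 87.5
top grey 13 (180, 214, 35, 9) [551.6 176. ] [85.8 15.3] 87.5
top grey 85 (142, 143, 24, 19) [696.7 283.1] [61.  29.6] 61.3
top grey 13 (142, 143, 24, 19) [712.9 300.4] [65.8 31.9] 61.3
top grey 85 (150, 196, 10, 27) [566.1 267.2] [12.7 62.9] 82.8
top grey 13 (150, 196, 10, 27) [572.  283.2] [13.7 67.8] 82.8
top grey 85 (221, 217, 27, 7) [542.8  82. ] [61.3 13.1] 87.5
top grey 13 (221, 217, 27, 7) [546.9  83.4] [66.1 14.1] 87.5
top grey 85 (151, 136, 18, 11) [731.5 263.3] [47.7 15.1] 64.4
top grey 13 (151, 136, 18, 11) [750.5 279. ] [51.5 16.3] 64.4
top grey 85 (104, 178, 6, 21) [613.2 382.4] [ 9.5 47.6] 89.3
top grey 13 (104, 178, 6, 21) [622.8 407.4] [10.2 51.3] 89.3
scene red (319, 145, 13, 17) [480.8 293. ] [13.8 74.4] 82.6
scene red (368, 154, 14, 14) [556.5 402.7] [59.  10.2] 1.0

[... 197 characters left out ...]
cene grey 13 (282, 174, 31, 15) [550.4 176.7] [90.8 31.4] 87.8
scene grey 85 (364, 208, 26, 22) [791.9 244.1] [39.1 63.2] 18.3
scene grey 13 (364, 208, 26, 22) [741.6 297.8] [43.8 70.8] 18.3
scene grey 85 (109, 275, 27, 21) [ 767.9 -272.3] [31.5 44.5] 8.5
scene grey 13 (109, 275, 27, 21) [ 714.7 -280.6] [35.3 49.9] 8.5
scene grey 85 (250, 185, 27, 9) [619.2  52.4] [61.  14.1] 88.3
scene grey 13 (250, 185, 27, 9) [548.2  83.1] [68.3 15.7] 88.3
scene grey 85 (331, 168, 14, 18) [639.6 230.5] [13.4 63.2] 83.1
scene grey 13 (331, 168, 14, 18) [571.1 282.5] [15.  70.7] 83.1
scene grey 85 (360, 207, 12, 8) [757.7 231.9] [14.  32.7] 26.4
scene grey 13 (360, 207, 12, 8) [703.3 284. ] [15.7 36.6] 26.4
```

View pics/crop.png

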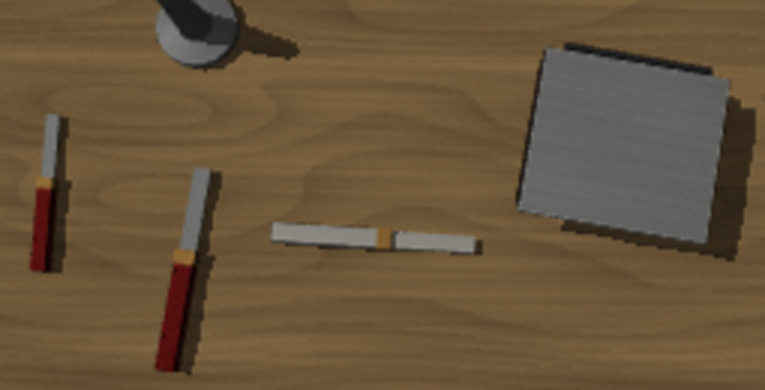

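Chosen tool confirmed: the crop shows the red handle with orange collar at (180,280). It is clearly larger than the small red one at (45,225).

```bash
cat > go.py <<'E'
# go.py x y z [yaw of tool y, deg]: remaining roll (rev) first, then shift in 40 mm units after the roll
import sys
from h import *
a=list(map(float,sys.argv[1:])); s=ctrl.observe(); r=R.from_quat(s['orientation'])
y=r.as_matrix()[:,1]; cur=np.degrees(np.arctan2(y[1],y[0])); roll=0
if len(a)>3:
    dd=(a[3]-cur+180)%360-180; roll=-dd/360; r=R.from_euler('z',dd,degrees=True)*r
print('pos',np.round(s['tool_pos'],1),'yaw',round(cur,2),'q7',round(s['joint_positions'][6],2),'roll',round(roll,4),'shift',np.round(r.inv().apply(np.array(a[:3])-s['tool_pos'])/40,3),'t',s['time_s'])
E
python3 go.py 512.5 290.3 110 82.9
```

```text
pos [160.6 629.2 250.8] yaw 75.69 q7 -0.21 roll -0.02 shift [-9.778 -7.315  3.532] t 0.1
```

servo_tool(
  rows=[
    [0.6, [0, 0, 0], -0.02],
    [0.6, [-0.75, -0.55, 0.25], 0],
    [0.6, [-0.75, -0.55, 0.25], 0],
    [0.6, [-0.75, -0.55, 0.25], 0],
    [0.6, [-0.75, -0.55, 0.25], 0],
    [0.6, [-0.75, -0.55, 0.25], 0],
    [0.6, [-0.75, -0.55, 0.25], 0],
    [0.6, [-0.75, -0.55, 0.25], 0],
  ],
)

```text
time_s: 0.9
tool_pos: [350.8, 449.6, 181.0]
orientation: [0.062, 0.998, -0.0, -0.0]
contact_force: [0.9, 0.1, -0.7]
gripper_width: 0.601
grasp_force: 0.0
```

servo_tool(
  rows=[
    [0.6, [-0.75, -0.55, 0.25], 0],
    [0.6, [-0.75, -0.55, 0.25], 0],
    [0.6, [-0.75, -0.55, 0.25], 0],
    [0.6, [-0.75, -0.55, 0.25], 0],
    [0.6, [-0.75, -0.55, 0.25], 0],
    [0.6, [-0.6, -0.5, 0.25], 0],
    [0.6, [0, 0, 0], 0],
    [0.6, [0, 0, 0], 0],
  ],
)

```text
time_s: 1.7
tool_pos: [506.6, 299.3, 120.9]
orientation: [0.063, 0.998, -0.0, -0.001]
contact_force: [-1.2, 0.7, 0.3]
gripper_width: 0.602
grasp_force: 0.0
```

```bash
python3 go.py 512.5 290.3 28 82.9
```

```text
pos [506.6 299.3 120.9] yaw 82.75 q7 0.68 roll -0.0004 shift [-0.177 -0.203  2.323] t 1.7
```

servo_tool(
  rows=[
    [0.6, [-0.18, -0.2, 0], 0],
    [0.6, [0, 0, 0.6], 0],
    [0.6, [0, 0, 0.6], 0],
    [0.6, [0, 0, 0.6], 0],
    [0.6, [0, 0, 0.4], 0],
    [0.6, [0, 0, 0], 0],
    [0.6, [0, 0, 0], 0],
    [0.6, [0, 0, 0], 0],
  ],
)

```text
time_s: 2.5
tool_pos: [513.5, 292.5, 35.0]
orientation: [0.062, 0.998, 0.001, 0.001]
contact_force: [-0.4, 0.1, -0.3]
gripper_width: 0.598
grasp_force: 0.0
```

```bash
python3 go.py 512.5 290.3 28 82.9
```

```text
pos [513.5 292.5  35. ] yaw 82.91 q7 0.66 roll 0.0 shift [ 0.018 -0.058  0.175] t 2.5
```

servo_tool(
  rows=[
    [0.6, [0, -0.05, 0.15], 0],
    [0.6, [0, 0, 0], 0],
    [0, [0, 0, 0], 0],
    [0, [0, 0, 0], 0],
    [0, [0, 0, 0], 0],
    [0, [0, 0, 0], 0],
    [0, [0, 0, 0], 0],
    [0, [0, 0, 0], 0],
  ],
  force=60,
)

```text
time_s: 3.3
tool_pos: [512.5, 289.8, 27.7]
orientation: [0.062, 0.998, 0.0, 0.0]
contact_force: [0.3, 0.3, 0.6]
gripper_width: 0.168
grasp_force: 59.9
```

servo_tool(
  rows=[
    [0, [0, 0, 0], 0],
    [0, [0, 0, 0], 0],
    [0, [0, 0, -0.5], 0],
    [0, [0, 0, -0.8], 0],
    [0, [0, 0, -0.8], 0],
    [0, [0, 0, -0.8], 0],
    [0, [0, 0, 0], 0],
    [0, [0, 0, 0], 0],
  ],
)

```text
time_s: 4.1
tool_pos: [512.8, 289.7, 144.3]
orientation: [0.062, 0.998, 0.0, 0.001]
contact_force: [-0.6, 0.4, -1.2]
gripper_width: 0.169
grasp_force: 59.9
```

```bash
cat > view.py <<'E'
# view.py: pry axis in the world from both cameras at the height it is held
import sys
from h import *
s=ctrl.observe(); z=s['tool_pos'][2]-17; tag=sys.argv[1]
for cam in("top","scene"):
    p,d=get_image(cam); cv2.imwrite(f"pics/{cam}{tag}.png",p); np.savez(f"pics/{cam}{tag}.npz",p=p,d=d)
    for n,m in(("red",red(p)),("grey",grey(p))):
        for c in blobs(m,25):
            b=cv2.boundingRect(c); r=rect(cam,c,z+(11 if n=="red" else 2)) 
            if np.hypot(*(np.array(r[0])-s['tool_pos'][:2]))<150: print(cam,n,b,np.round(r[0],1),np.round(r[1],1),round(r[2],1))
print(np.round(s['tool_pos'],1),s['gripper_width'],s['grasp_force'])
E
python3 view.py 1; python3 go.py 580 65 150 -9.0
```

```text
top red (129, 252, 9, 15) [453.  296.9] [13.9 29.1] 81.9
top grey (180, 214, 35, 9) [544.1 163. ] [76.1 14.5] 87.0
top grey (140, 189, 11, 26) [578.5 280.1] [14.1 55.6] 82.9
top grey (104, 178, 6, 21) [607.3 366.7] [ 9.4 45.1] 89.3
scene grey (337, 133, 15, 17) [573.8 279.1] [14.2 66.5] 82.1
scene grey (328, 116, 7, 15) [493.  287.3] [10.  66.3] 53.6
scene grey (342, 112, 6, 16) [492.8 328.7] [ 8.4 72.4] 54.5
[512.8 289.7 144.3] 0.16937979239428097 59.932342171669006
pos [511.6 288.9 142.5] yaw 82.88 q7 0.71 roll 0.2552 shift [-5.262  2.564 -0.201] t 4.2
```

servo_tool(
  rows=[
    [0, [0, 0, 0], 0.022],
    [0, [0, 0, 0], 0.022],
    [0, [0, 0, 0], 0.022],
    [0, [0, 0, 0], 0.022],
    [0, [0, 0, 0], 0.022],
    [0, [0, 0, 0], 0.022],
    [0, [0, 0, 0], 0.022],
    [0, [0, 0, 0], 0.022],
  ],
)

```text
time_s: 5.0
tool_pos: [511.3, 288.9, 141.7]
orientation: [0.579, 0.815, -0.002, -0.001]
contact_force: [0.5, 0.8, -0.0]
gripper_width: 0.17
grasp_force: 59.9
```

servo_tool(
  rows=[
    [0, [0, 0, 0], 0.022],
    [0, [0, 0, 0], 0.022],
    [0, [0, 0, 0], 0.022],
    [0, [0, 0, 0], 0.013],
    [0, [0, 0, 0], 0],
    [0, [0, 0, 0], 0],
  ],
)

```text
time_s: 5.6
tool_pos: [511.6, 289.3, 142.4]
orientation: [0.759, 0.651, -0.001, -0.0]
contact_force: [-0.5, 0.7, -0.6]
gripper_width: 0.17
grasp_force: 59.9
```

```bash
python3 go.py 540.2 66.4 88 -8.9
```

```text
pos [511.6 289.3 142.4] yaw -8.76 q7 -0.7 roll 0.0004 shift [-5.393  1.57   1.367] t 5.6
```

servo_tool(
  rows=[
    [0, [-0.77, 0.22, 0.2], 0],
    [0, [-0.77, 0.22, 0.2], 0],
    [0, [-0.77, 0.22, 0.2], 0],
    [0, [-0.77, 0.22, 0.2], 0],
    [0, [-0.77, 0.22, 0.2], 0],
    [0, [-0.77, 0.22, 0.2], 0],
    [0, [-0.77, 0.22, 0.16], 0],
    [0, [0, 0, 0], 0],
  ],
)

```text
time_s: 6.4
tool_pos: [539.4, 60.4, 88.0]
orientation: [0.762, 0.648, -0.002, 0.001]
contact_force: [-0.1, -1.0, -1.0]
gripper_width: 0.168
grasp_force: 59.9
```

servo_tool(
  rows=[
    [0, [0, 0, 0], 0],
    [0, [0, 0, 0], 0],
  ],
)

```text
time_s: 6.6
tool_pos: [539.8, 68.3, 89.2]
orientation: [0.759, 0.651, 0.0, -0.0]
contact_force: [-0.2, 0.1, -0.2]
gripper_width: 0.171
grasp_force: 59.9
```

```bash
python3 view.py 2; python3 go.py 579.7 60.2 87 -8.9; python3 - <<'E'
import cv2
a=cv2.imread('pics/scene2.png')[100:280,150:370]; b=cv2.imread('pics/top2.png')[120:270,200:360]
a=cv2.resize(a,None,fx=3,fy=3); cv2.imwrite('pics/s2c.png',a)
E
```

```text
top grey (206, 156, 127, 228) [437.8  31.2] [293.7 535.8] 81.3
top grey (180, 214, 23, 8) [548.  183.3] [52.1 15.3] 87.5
scene grey (282, 174, 31, 15) [610.6 142.2] [82.5 28.5] 87.7
scene grey (255, 166, 23, 9) [548.5  87.3] [56.5 23.3] 81.2
scene grey (250, 185, 27, 9) [609.4  56.5] [63.2 12.5] 88.1
[539.8  68.3  89.2] 0.17093947923201577 59.93260860443115
pos [539.9  68.8  89.4] yaw -8.75 q7 -0.29 roll 0.0004 shift [-0.058  1.017  0.06 ] t 6.7
```

View pics/s2c.png

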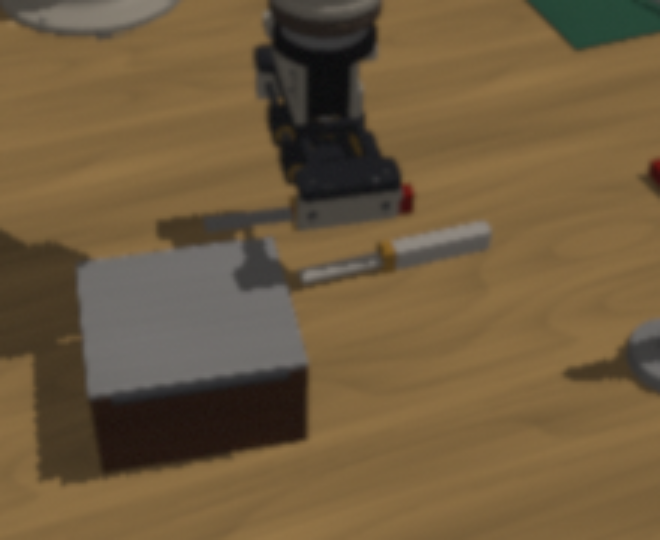

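The scene crop shows the blade at about (205–290, 218), held level in front of the lid's front edge. I'll slide it in under the lip.

servo_tool(
  rows=[
    [0, [-0.06, 0.3, 0.06], 0],
    [0, [0, 0.3, 0], 0],
    [0, [0, 0.2, 0], 0],
    [0, [0, 0.1, 0], 0],
    [0, [0, 0.1, 0], 0],
    [0, [0, 0, 0], 0],
    [0, [0, 0, 0], 0],
  ],
)

```text
time_s: 7.4
tool_pos: [578.7, 58.6, 86.8]
orientation: [0.76, 0.65, -0.0, -0.0]
contact_force: [-0.2, 0.1, -1.6]
gripper_width: 0.168
grasp_force: 59.9
```

```bash
python3 go.py 579.7 60.2 87 -8.9
```

```text
pos [578.7  58.6  86.8] yaw -8.91 q7 -0.26 roll -0.0 shift [ 0.043  0.018 -0.006] t 7.4
```

servo_tool(
  rows=[
    [0, [-0.04, 0, -0.1], 0],
    [0, [0, 0, -0.15], 0],
    [0, [0.0, 0.06, -0.26], 0],
    [0, [0, 0.1, -0.29], 0],
    [0, [0, 0.09, -0.21], 0],
    [0, [0, 0.08, -0.21], 0],
    [0, [0, 0, 0], 0],
    [0, [0, 0, 0], 0],
  ],
)

```text
time_s: 8.2
tool_pos: [592.7, 54.9, 136.3]
orientation: [0.76, 0.65, 0.001, 0.001]
contact_force: [-0.4, 0.4, -1.0]
gripper_width: 0.172
grasp_force: 59.9
```

```bash
python3 go.py 579.7 60.2 87 -8.9; python3 - <<'E'
from h import *
p,d=get_image("scene"); cv2.imwrite('pics/s3c.png',cv2.resize(p[100:280,150:370],None,fx=3,fy=3))
E
```

```text
pos [592.7  54.9 136.3] yaw -8.9 q7 -0.25 roll -0.0 shift [ 0.081 -0.344  1.232] t 8.2
```

View pics/s3c.png

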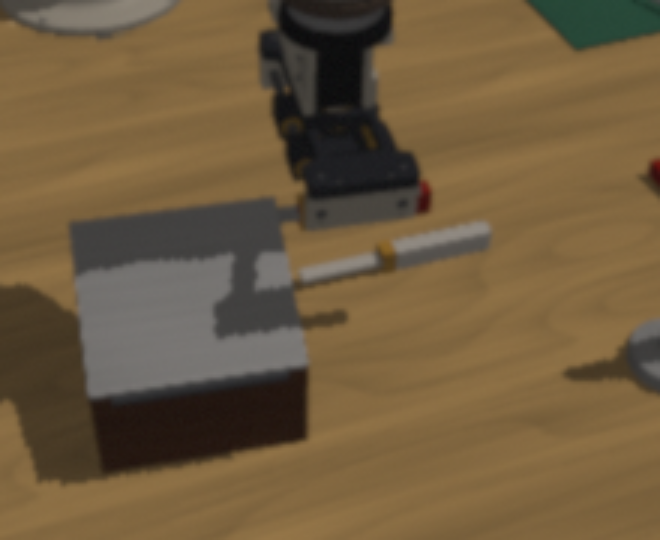

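The lid is rising: its front edge went from row 245 to 200 in the crop, with the blade under its left corner. I'll continue the arc.

servo_tool(
  rows=[
    [0, [0.05, 0.22, -0.38], 0],
    [0, [0, 0.35, -0.46], 0],
    [0, [0, 0.41, -0.4], 0],
    [0, [0, 0.48, -0.31], 0],
    [0, [0, 0.54, -0.21], 0],
    [0, [0, 0.3, -0.06], 0],
    [0, [0, 0, 0], 0],
    [0, [0, 0, 0], 0],
  ],
)

```text
time_s: 9.05
tool_pos: [682.4, 42.6, 207.6]
orientation: [0.76, 0.65, -0.001, -0.0]
contact_force: [-0.4, -0.2, -0.7]
gripper_width: 0.167
grasp_force: 59.9
```

servo_tool(
  rows=[
    [0, [0, 0.27, -0.04], 0],
    [0, [0, 0.22, 0], 0],
    [0, [0, 0.21, 0], 0],
    [0, [0, 0.2, 0.05], 0],
    [0, [0, 0.2, 0.05], 0],
    [0, [0, 0, 0], 0],
    [0, [0, 0, 0], 0],
  ],
)

```text
time_s: 9.75
tool_pos: [726.7, 35.7, 205.7]
orientation: [0.76, 0.65, -0.0, 0.0]
contact_force: [-0.3, 0.5, -0.2]
gripper_width: 0.17
grasp_force: 59.9
```

```bash
python3 go.py 579.7 60.2 87 -8.9; python3 - <<'E'
from h import *
p,d=get_image("scene"); a=cv2.resize(p[80:280,150:370],None,fx=1.8,fy=1.8); t,d=get_image("top"); b=cv2.resize(t[90:290,200:420],None,fx=1.8,fy=1.8)
cv2.imwrite('pics/s4c.png',np.hstack([a,b]))
E
```

```text
pos [726.7  35.7 205.7] yaw -8.92 q7 -0.2 roll -0.0 shift [ 0.038 -3.724  2.969] t 9.75
```

View pics/s4c.png

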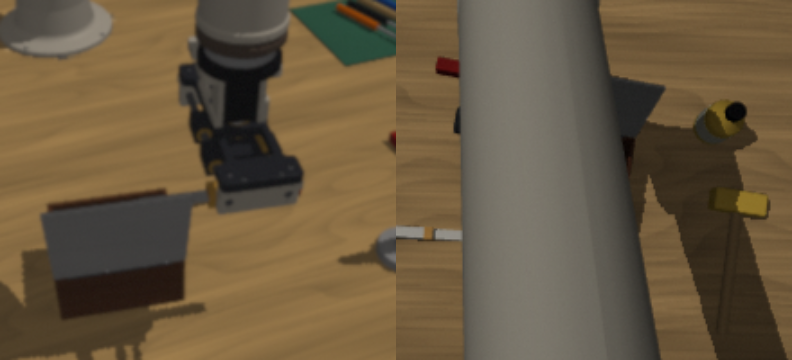

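The lid leans back: its lip is at about (115,215) in the left half, above and past the hinge line, and the computed angle is about 1.8 rad. I'll withdraw the tool and lay it in front of the box.

```bash
python3 go.py 450.5 75.3 45 -8.9
```

```text
pos [726.4  35.8 206.1] yaw -8.91 q7 -0.2 roll -0.0 shift [-0.092 -6.968  4.027] t 9.85
```

servo_tool(
  rows=[
    [0, [0, -0.5, 0], 0],
    [0, [0, -0.9, 0], 0],
    [0, [0, -0.9, 0], 0],
    [0, [0, -0.9, 0], 0],
    [0, [0, -0.9, 0], 0],
    [0, [0, -0.9, 0.2], 0],
    [0, [0, -0.9, 0.6], 0],
    [0, [-0.09, -0.9, 0.6], 0],
  ],
)

```text
time_s: 10.65
tool_pos: [456.6, 75.2, 150.7]
orientation: [0.76, 0.65, 0.002, 0.001]
contact_force: [-0.1, 0.2, -1.3]
gripper_width: 0.168
grasp_force: 59.9
```

servo_tool(
  rows=[
    [0, [0, -0.17, 0.8], 0],
    [0, [0, 0, 0.8], 0],
    [0, [0, 0, 0.6], 0],
    [0, [0, 0, 0.4], 0],
    [0, [0, 0, 0], 0],
    [0, [0, 0, 0], 0],
    [0, [0, 0, 0], 0],
  ],
)

```text
time_s: 11.35
tool_pos: [451.5, 75.7, 47.2]
orientation: [0.76, 0.65, 0.001, 0.0]
contact_force: [-0.5, 0.2, -0.5]
gripper_width: 0.167
grasp_force: 59.9
```

```bash
python3 go.py 450.5 75.3 28 -8.9
```

```text
pos [451.5  75.7  47.2] yaw -8.91 q7 -0.34 roll -0.0 shift [-0.014 -0.024  0.48 ] t 11.35
```

Lower to just above contact, release, and rise.

servo_tool(
  rows=[
    [0, [0, 0, 0.25], 0],
    [0, [0, 0, 0.15], 0],
    [0, [0, 0, 0.06], 0],
    [0, [0, 0, 0], 0],
    [0, [0, 0, 0], 0],
    [0.45, [0, 0, 0], 0],
    [0.45, [0, 0, 0], 0],
    [0.45, [0, 0, 0], 0],
  ],
)

```text
time_s: 12.15
tool_pos: [450.6, 75.5, 27.6]
orientation: [0.76, 0.65, 0.0, 0.0]
contact_force: [-0.5, -0.3, -0.1]
gripper_width: 0.383
grasp_force: 0.0
```

servo_tool(
  rows=[
    [0.45, [0, 0, 0], 0],
    [0.45, [0, 0, 0], 0],
    [0.45, [0, 0, -0.3], 0],
    [0.45, [0, 0, -0.8], 0],
    [0.45, [0, 0, -1], 0],
    [0.45, [0, 0, -1], 0],
    [0.45, [0, 0, -1], 0],
    [0.45, [0, 0, -1], 0],
  ],
)

```text
time_s: 12.95
tool_pos: [450.1, 75.3, 234.3]
orientation: [0.76, 0.65, 0.0, 0.0]
contact_force: [1.4, 0.9, -0.4]
gripper_width: 0.449
grasp_force: 0.0
```

```bash
python3 - <<'E'
from h import *
S=ctrl.observe(); print(S['tool_pos'],S['gripper_width'],S['contact_force'])
c=np.array([630.3,-69.3]); ex=np.array([.988,-.155]); ey=np.array([.155,.988])
for cam in("scene","top"):
    p,d=get_image(cam); cv2.imwrite(f"pics/{cam}5.png",p)
    h=cv2.cvtColor(p,cv2.COLOR_BGR2HSV)
    m=(h[...,0]>40)&(h[...,0]<85)&(h[...,1]>90)&(h[...,2]>30)
    for b in blobs(m,8):
        r=rect(cam,b,69); q=np.array(r[0])-c
        if np.hypot(*q)<150: print(cam,cv2.boundingRect(b),np.round(r[0],1),np.round(r[1],1),r[2],'box',q@ex,q@ey)
    if cam=="scene":
        # world points from depth: lid angle
        K=camera_info(cam); v,u=np.mgrid[:384,:512]; P=np.stack([(u-K['cx'])/K['fx']*d,(v-K['cy'])/K['fy']*d,d],-1)
        P=R.from_quat(K['attitude']).apply(P.reshape(-1,3))+K['origin']; q=P[:,:2]-c
        x,y,z=q@ex,q@ey,P[:,2]; k=(abs(y)<50)&(z>100)&(z<205)&(x>40)&(x<130)
        f=np.polyfit(z[k],x[k],1); print('lid pts',k.sum(),'angle',np.pi/2+np.arctan(f[0]))
p=cv2.imread('pics/scene5.png'); t=cv2.imread('pics/top5.png')
cv2.imwrite('pics/s5c.png',np.hstack([cv2.resize(p[80:280,150:370],None,fx=1.8,fy=1.8),cv2.resize(t[90:290,200:420],None,fx=1.8,fy=1.8)]))
E
```

```text
[450.05519348  75.34282587 234.29959424] 0.4489389539294269 [ 1.42324267  0.91805057 -0.35732628]
lid pts 1561 angle 1.8166180902244995
top (292, 181, 9, 15) [624.7 -66.9] [17.4 36.9] 82.09843444824219 box -5.8942414230346225 1.5454643615722699
```

View pics/s5c.png

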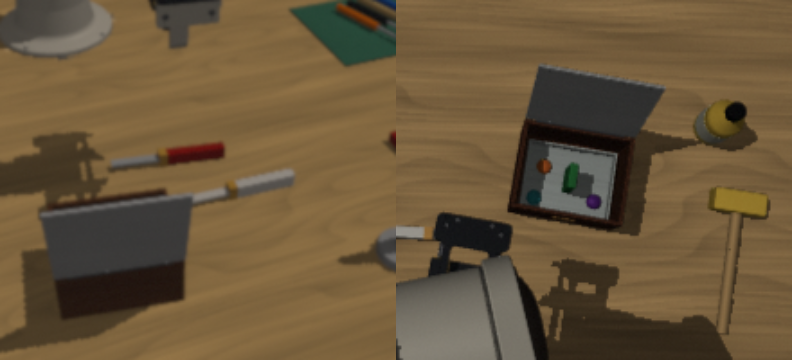

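The pry lies flat at about (165,155) on the left, the lid stands at 1.82 rad, and the open box shows the green grip at (571,178) on the right with all three stones. I'll turn and go over the tray.

servo_tool(
  rows=[
    [0.45, [0, 0, 0], -0.022],
    [0.45, [0, 0, 0], -0.022],
    [0.45, [0, 0, 0], -0.022],
    [0.45, [0, 0, 0], -0.022],
    [0.45, [0, 0, 0], -0.022],
    [0.45, [0, 0, 0], -0.022],
    [0.45, [0, 0, 0], -0.022],
    [0.45, [0, 0, 0], -0.022],
  ],
)

```text
time_s: 13.85
tool_pos: [449.9, 75.3, 231.5]
orientation: [0.303, 0.953, -0.0, -0.0]
contact_force: [-0.1, 0.5, -0.4]
gripper_width: 0.448
grasp_force: 0.0
```

servo_tool(
  rows=[
    [0.45, [0, 0, 0], -0.022],
    [0.45, [0, 0, 0], -0.022],
    [0.45, [0, 0, 0], -0.022],
    [0.45, [0, 0, 0], -0.01],
    [0.45, [0, 0, 0], 0],
    [0.45, [0, 0, 0], 0],
  ],
)

```text
time_s: 14.45
tool_pos: [450.2, 75.3, 231.6]
orientation: [0.072, 0.997, -0.0, -0.0]
contact_force: [-0.1, -0.3, -0.5]
gripper_width: 0.451
grasp_force: 0.0
```

```bash
python3 go.py 625.8 -69.8 150 81.5
```

```text
pos [450.2  75.3 231.6] yaw 81.69 q7 1.19 roll 0.0005 shift [-4.88  -2.939  2.039] t 14.45
```

servo_tool(
  rows=[
    [0.45, [-0.8, -0.5, 0], 0],
    [0.45, [-0.8, -0.5, 0], 0],
    [0.45, [-0.8, -0.5, 0], 0],
    [0.45, [-0.8, -0.5, 0], 0],
    [0.45, [-0.8, -0.5, 0], 0],
    [0.45, [-0.88, -0.44, 0], 0],
    [0.45, [0, 0, 0.5], 0],
    [0.45, [0, 0, 0.5], 0],
  ],
)

```text
time_s: 15.25
tool_pos: [628.0, -70.2, 191.2]
orientation: [0.073, 0.997, -0.0, 0.001]
contact_force: [-0.5, -0.2, -0.3]
gripper_width: 0.448
grasp_force: 0.0
```

servo_tool(
  rows=[
    [0.45, [0, 0, 0.5], 0],
    [0.45, [0, 0, 0.5], 0],
    [0.45, [0, 0, 0], 0],
    [0.45, [0, 0, 0], 0],
  ],
)

```text
time_s: 15.65
tool_pos: [626.7, -68.7, 151.6]
orientation: [0.072, 0.997, -0.0, -0.001]
contact_force: [0.6, 0.0, 0.1]
gripper_width: 0.448
grasp_force: 0.0
```

```bash
python3 go.py 625.8 -69.8 64 81.5
```

```text
pos [626.7 -68.7 151.6] yaw 81.77 q7 1.5 roll 0.0007 shift [ 0.016 -0.031  2.189] t 15.65
```

servo_tool(
  rows=[
    [0.45, [0.02, -0.03, 0.5], 0],
    [0.45, [0, 0, 0.6], 0],
    [0.45, [0, 0, 0.5], 0],
    [0.45, [0, 0, 0.4], 0],
    [0.45, [0, 0, 0.2], 0],
    [0.45, [0, 0, 0], 0],
    [0.45, [0, 0, 0], 0],
    [0.45, [0, 0, 0], 0],
  ],
  force=30,
)

```text
time_s: 16.45
tool_pos: [627.0, -69.9, 64.9]
orientation: [0.071, 0.997, -0.0, 0.001]
contact_force: [-0.7, -0.3, -0.1]
gripper_width: 0.449
grasp_force: 0.0
```

servo_tool(
  rows=[
    [0.3, [0, 0, 0], 0],
    [0.2, [0, 0, 0], 0],
    [0, [0, 0, 0], 0],
    [0, [0, 0, 0], 0],
    [0, [0, 0, 0], 0],
    [0, [0, 0, 0], 0],
    [0, [0, 0, 0], 0],
    [0, [0, 0, 0], 0],
  ],
  force=40,
)

```text
time_s: 17.25
tool_pos: [626.1, -69.7, 63.8]
orientation: [0.071, 0.997, 0.0, 0.0]
contact_force: [-0.1, -0.1, 1.1]
gripper_width: 0.132
grasp_force: 40.0
```

servo_tool(
  rows=[
    [0, [0, 0, -0.05], 0],
    [0, [0, 0, -0.1], 0],
    [0, [0, 0, -0.2], 0],
    [0, [0, 0, -0.25], 0],
    [0, [0, 0, -0.25], 0],
    [0, [0, 0, -0.25], 0],
    [0, [0, 0, -0.25], 0],
    [0, [0, 0, -0.25], 0],
  ],
)

```text
time_s: 18.05
tool_pos: [626.1, -69.8, 128.8]
orientation: [0.071, 0.997, 0.0, 0.0]
contact_force: [0.2, 0.2, -2.5]
gripper_width: 0.125
grasp_force: 40.0
```

servo_tool(
  rows=[
    [0, [0, 0, -0.25], 0],
    [0, [0, 0, -0.3], 0],
    [0, [0, 0, -0.3], 0],
    [0, [0, 0, -0.3], 0],
    [0, [0, 0, -0.3], 0],
    [0, [0, 0, -0.3], 0],
    [0, [0, 0, -0.3], 0],
    [0, [0, 0, -0.2], 0],
  ],
)

```text
time_s: 18.85
tool_pos: [626.4, -69.8, 219.2]
orientation: [0.071, 0.997, 0.0, 0.001]
contact_force: [-0.1, 0.3, -2.2]
gripper_width: 0.13
grasp_force: 40.0
```

servo_tool(
  rows=[
    [0, [0.05, 0, -0.1], 0],
    [0, [0.05, 0, -0.05], 0],
    [0, [0, 0, 0], 0],
    [0, [0, 0, 0], 0],
    [0, [0, 0, 0], 0],
    [0, [0, 0, 0], 0],
    [0, [0, 0, 0], 0],
    [0, [0, 0, 0], 0],
  ],
)

```text
time_s: 19.65
tool_pos: [622.0, -69.2, 223.5]
orientation: [0.071, 0.997, 0.0, -0.0]
contact_force: [-0.3, 0.6, -2.4]
gripper_width: 0.126
grasp_force: 40.0
```

```bash
python3 - <<'E'
from h import *
o=[get_image(c)[0] for c in("scene","top")]; s=ctrl.observe(); print(s['tool_pos'],s['grasp_force'],s['gripper_width'],np.abs(s['qvel']).max(),s['contact_force'],s['time_s'])
cv2.imwrite('pics/s6c.png',np.hstack([cv2.resize(o[0][60:280,130:350],None,fx=1.8,fy=1.8),cv2.resize(o[1][70:290,200:420],None,fx=1.8,fy=1.8)]))
E
```

```text
[622.08512848 -69.27368032 223.66562377] 39.99955773353577 0.1277777320653284 0.0005426303701014307 [-0.4247945  -0.6663368  -1.38675785] 19.75
```

View pics/s6c.png

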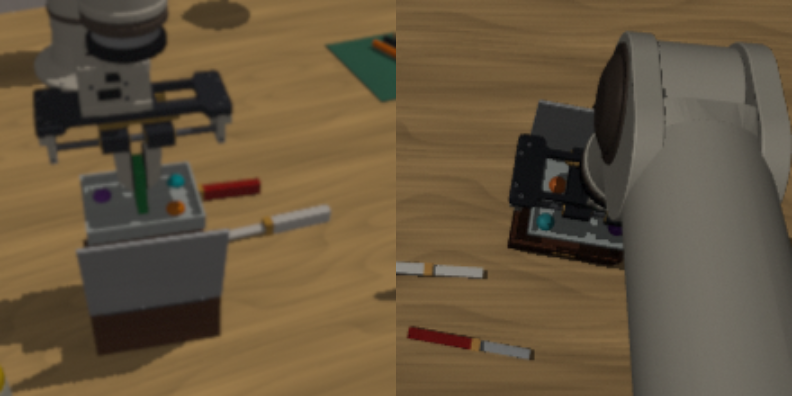

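The tray hangs level at about (140,200) on the left with all three stones in it. It is clear of the lid, and the tool lies on the bench.

```bash
python3 -c "
from plant import ctrl
print(ctrl.finish_job())"
```

```text
the job is handed in; nothing more can be done
None
```

The job is handed in, with no verdict returned: the lid was levered back to about 1.82 rad with the red-handled tool, the tool lies flat in front of the box, and the tray is held level about 86 mm above the rim with all three stones in it.

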